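Bring the stove case's service dot into view through the swivel mirror

TASK

Push the green stove case square and flush into the corner of the blue fence, with its orange service dot still facing the mirror stand. Then turn the sprung mirror clockwise by its red knob until the orange dot appears centred in the mirror to the upward-looking camera below it, and finish while still holding the knob at that angle, because the spring turns the mirror back if it is let go. Leave the mug, pot, bowl and spork where they are.

Things in the scene. Friction and masses are not known exactly. Their poses are not given: they have to be found in the camera images.
- fence: Blue L-shaped fence fixed to the table: rails 30 mm tall, 12 mm thick, inside 150 mm (far) and 178 mm (right) long. Origin: inside corner at table height; x points to the far side, y to the left. Far rail's inner face: plane x = 0, right rail's: plane y = 0. The case belongs at x < 0, y > 0: fully home its centre is at x = -55, y = +31 mm, parallel to the fence.
- case_center (a point): Centre of the green metal stove case, a box 110 mm (its x) by 62 mm (its y) by 90 mm tall, about 0.4 kg (may differ by a third), standing loose on the table, centre 45 mm above the table. Its x axis starts within about 20 degrees of the fence's x axis; its +y face carries the orange dot.
- dot (a point): Centre of the orange service dot (22 mm across, white rim) on the case's +y face: mid-length, 70 mm above the table.
- stand: Black round base of the mirror, 92 mm across, 30 mm tall, fixed to the table; its camera lens looks straight up along the mirror's turning axis, the mirror hanging over it in a steel yoke 70 mm wide. Origin: centre of its underside, on that axis.
- mirror (a point): Centre of the swivel mirror (62 by 56 mm, at 45 degrees), on its vertical turning axis, 70 mm above the table. Its axes turn with the mirror: x is the level direction in which the camera sees by way of the mirror (the yellow arrow on the yoke points so), y is left of it, z up. The dot is centred when straight ahead along x; the narrow view takes in 20 mm either side at the dot.
- head (a joint): Turn of the mirror about its vertical axis, rad; 0 where the spring rests it, growing clockwise as seen from above; stops at -0.2 and 1.7. A weak return spring, 0.05 N m per rad, turns it back when let go. The turn needed is always clockwise, 0.3 to 1.5 rad.
- knob (a point): Red bar knob on top of the mirror yoke, turning with it: 50 mm long (its x, the viewing direction), 14 mm wide (its y), 44 mm tall; this point is its centre, on the turning axis, 128 mm above the table. The yoke's top is 22 mm below this point.
- mug: Bystander: grey titanium mug, 84 mm across, 90 mm tall. Origin: centre of its underside.
- pot: Bystander: steel cook pot, 140 mm across, 90 mm tall. Origin: centre of its underside.
- bowl: Bystander: teal silicone bowl, 110 mm across, 45 mm tall. Origin: centre of its underside.
- spork: Bystander: orange plastic spork lying flat, about 160 mm long, 5 mm thick. Origin: on its underside near the middle.

How it is judged:
On the way, in this order (a step that is already met when the one before it is completed fails the run):
1. the case stands square and flush in the fence corner, dot towards the mirror (x of case_center in the frame of fence above -0.058 m and y of case_center in the frame of fence between 0.025 and 0.034 m and angle between the x axis of case_center and the x axis of fence, either way round below 0.03 rad and angle between case_center's own z axis and vertical below 0.05 rad and y of dot in the frame of fence above 0.05 m), for 0.2 s.
2. the mirror is held by its knob so that the dot is in view (y of dot in the frame of mirror between -0.02 and 0.02 m and x of dot in the frame of mirror above 0.1 m and contact force between the fingers and head_c16 above 1 N), for 0.3 s.
At the end, for the whole second after the job is handed in: The case stands upright within 3 mm of home against both rails and within 0.03 rad of square, dot on the mirror's side; the dot lies ahead of the mirror within 20 mm either side of its line of view; the fingers hold the knob (over 1 N), the mirror being still (all of step 1 and all of step 2 and velocity of joint head between -0.05 and 0.05 rad/s); the arm keeps its last pose, push and grip.
It fails at once if a bystander is moved more than 30 mm (distance of any of mug, pot, bowl, spork from where it was at the start of the episode above 0.03 m).
It also fails if it takes over 72 s, if anything falls off the work surface, if the arm or the gripper's body presses on something with over 40 N, if the wrist force passes 120 N, or if a joint passes its speed limit or range.

ROBOT

A 6-joint arm with a two-finger parallel gripper is mounted at the origin on the work surface. World frame = base frame: x ahead of the robot, y to its left, z up, the work surface at z = 0. Lengths are in m, angles in rad, forces in N, time in s.
With the tool pointing down it reaches from about 0.4 to 0.825 m from the base axis. Payload 7 kg.
Tool frame: the origin (TCP) lies between the finger pads; the fingertips stand 22 mm ahead of it and the grasp point (between the pads) lies 3 mm ahead of it (arm.tip_reach is the distance from the TCP to the fingertips, in m); z points along the fingers, y is the line along which they close (so a half turn about z gives the same grasp; the last joint's range is limited). The gripper opens to 88 mm and grips with 3 to 60 N. Pads are 19 mm wide; open, the fingers measure 130 mm over their backs; the gripper's body (78 mm by 193 mm) begins 47 mm behind the grasp point.
Start: joints at [-0.916, 0.359, 0.012, 0, -1.224, -0.288], TCP at [0.242, -0.63, 0.249] pointing down, gripper open.
Joint ranges: [-3.07, 3.07], [-1.43, 2.12], [-1.02, 1.25], [-3.03, 1.67], [-3.05, -0], [-3.03, 3.03]. Speed limits (rad/s): [2.39, 2.39, 3.01, 3.14, 3.14, 3.14].

INTERFACE

Orientations are given as [roll, pitch, yaw] about the fixed x, y, z axes, in that order (R = Rz(yaw) Ry(pitch) Rx(roll)).
In Python, from station import arm, viewer gives the robot as it stands. The module is installed in compiled form; this text tells all that it offers.
- The arm moves only by the tool apply_moves, never from a script. Its argument "commands" is a list that holds one entry, the list of rows, each a list of 5 numbers: the closure, from -1 (fully open) to 1 (shut), then the shift along the world's x, y, z as a fraction of full scale, then the turn about the world's z as a fraction of full scale. In form: [[[fingers, tx, ty, tz, yaw], ...]]. A call has 1 to 12 rows; each row shifts and turns the commanded pose from where the row before left it; what a row does not reach is not made up. Full scale, the value 1, is 20 cm for a shift and pi rad for a turn. A row lasts 1/10 s, in which the tool goes at most 50 mm and 8.59 degrees, less where a joint would pass 70% of its speed; a pose out of reach is approached as far as the arm can. A call with a number of a shift or a turn outside -1 to 1 is refused whole. A call with a gripper value outside its range is refused whole. The fingers move at their own pace and stop on an object; "force" is the grip in N (left out, the last holds). Time passes only in rows, so rows that do not move let the fingers close. It gives the time, the measured TCP pose, the force, the opening and the grip force at its end, in the units of the state.
- arm.get_state(): the state, without advancing time (a new reading comes with each control period).
- viewer.grab_frame(name): name is "scene" or "top"; returns a dict with "image" (480x640x3 uint8, blue, green, red), "mtx" (3x3 intrinsics, pixels), "rvec" (rotation vector, rad) and "tvec" (3), from world to camera coordinates, as OpenCV has them. Camera axes: x right, y down, z forward; pixel columns grow to the right and rows downward; lengths in m; the calibration is good to about 2 mm. A picture is of the moment at which its call begins. There is no depth.
- arm.job_done(): hands the job in; it is judged then, once.
The state is a dict: "t": time; "q": joint angles; "qd": joint speeds; "joint_efforts": joint torques, N m; "eef_pos": TCP position; "ee_rot": TCP orientation; "force": force on the tool from outside, world axes, zero at the start; "moment": the same for the moment, N m; "width": finger opening in m; "gripper_force": force on a finger pad.
Only numpy, scipy, OpenCV 4.12 (cv2) and the standard library are available. Lean on these libraries where they do the work, as an engineer would, in place of code of your own. Each camera call takes 0.05 s, during which the arm holds its last target. There are 200 camera calls.

## Working session

There is one attempt and no reset: what is moved stays moved. The work goes in short steps, Python scripts to look and compute and a tool call to move; the robot and the scene stay as the last step left them, time stands still between calls to the robot, and variables do not carry over. Pictures are saved under pics/ and viewed, at most 10 in all, crops included, and the job is handed in when it is done.

Besides the shell and the picture viewer there is one more tool, called after "Call:" as name(argument=value, ...) on one line, values as JSON. apply_moves: Moves the arm, as the interface text tells. Shift numbers are shares of 20 cm and turn numbers shares of pi rad, none past 1 either way. Its arguments: {"type":"object","properties":{"commands":{"type":"array","items":{"type":"array","items":{"type":"array","items":{"type":"number"}}}},"force":{"type":"number"}},"required":["commands"]}

```bash
mkdir -p pics; cat > h.py <<'E'
import numpy as np, cv2
from station import arm, viewer
def grab(n,save=None):
    f=viewer.grab_frame(n); f={k:np.array(v) for k,v in f.items()}
    if save: cv2.imwrite('pics/'+save,f['image'])
    np.savez(n+'.npz',**f); return f
def ray(f,u,v):
    R,_=cv2.Rodrigues(f['rvec'].astype(float)); K=f['mtx']
    C=-R.T@f['tvec'].reshape(3); d=R.T@np.linalg.inv(K)@np.array([u,v,1.]); return C,d
def atz(f,u,v,z):
    C,d=ray(f,u,v); return C+d*(z-C[2])/d[2]
def tri(f,p,g,q):
    C,d=ray(f,*p);E,e=ray(g,*q)
    s=np.linalg.lstsq(np.c_[d,-e],E-C,rcond=None)[0]
    a=C+d*s[0];b=E+e*s[1]; return (a+b)/2,np.linalg.norm(a-b)
def proj(f,P): return cv2.projectPoints(np.array(P,float).reshape(-1,3),f['rvec'].astype(float),f['tvec'].astype(float),f['mtx'].astype(float),None)[0].reshape(-1,2)
E
python3 - <<'E'
from h import *
for n in('scene','top'):
    f=grab(n,n+'0.png');print(n,f['mtx'],ray(f,320,240))
print(arm.get_state())
E
```

```text
scene [[447.24482256   0.         318.43323141]
 [  0.         447.24482256 235.8262169 ]
 [  0.           0.           1.        ]] (array([ 1.05817759, -0.08164649,  0.84306895]), array([-0.54871871,  0.05065776, -0.83453036]))
top [[475.74320714   0.         318.6504269 ]
 [  0.         475.74320714 230.3967882 ]
 [  0.           0.           1.        ]] (array([ 0.43727275, -0.03599838,  1.17705299]), array([ 0.09473622,  0.00584981, -0.9956939 ]))
{'t': 0.1, 'q': array([-9.15902494e-01,  3.59340672e-01,  1.11475401e-02, -3.29993121e-04,
       -1.22410818e+00, -2.88091246e-01]), 'qd': array([ 0.00013645, -0.00099826,  0.00062983, -0.00079673, -0.00095065,
        0.00051511]), 'joint_efforts': array([-1.54722653e-03, -5.84164774e+01,  2.93750435e+01,  7.01559395e+00,
        1.01078401e-02, -8.15171256e-05]), 'eef_pos': array([ 0.24190572, -0.62972201,  0.24769478]), 'ee_rot': array([ 3.14006154e+00, -1.30199726e-04, -2.77490233e+00]), 'force': array([-0.45103924, -0.78913114,  0.37555705]), 'moment': array([ 0.03478548, -0.0161778 , -0.0036257 ]), 'gripper_force': 0.0, 'width': 0.0875751111719288}
```

View pics/scene0.png

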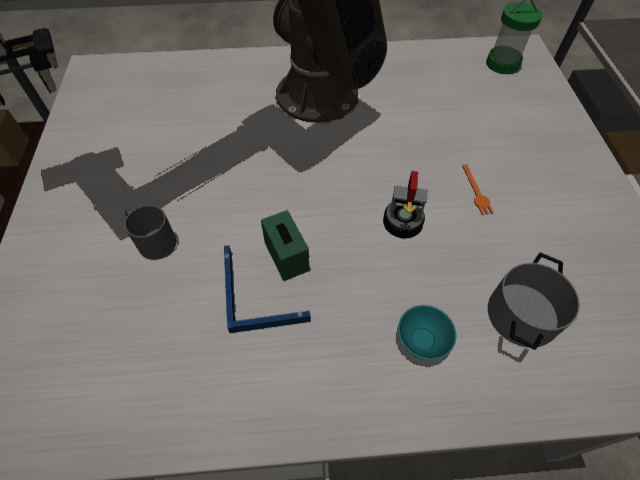

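View pics/top0.png

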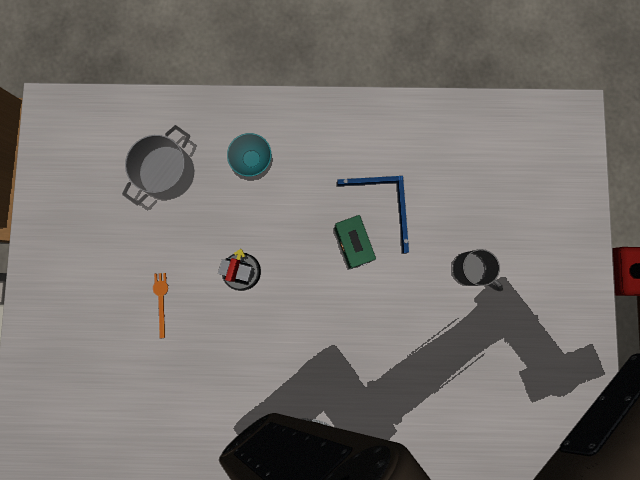

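The scene view shows the case at about (285,245), the fence corner at (232,325) and the knob at (412,185). In the top view these are at (354,241), (402,178) and (233,269). I'll enlarge both.

```bash
python3 - <<'E'
import cv2
a=cv2.imread('pics/top0.png');cv2.imwrite('pics/top0c.png',cv2.resize(a[160:300,210:420][:, :],None,fx=3.8,fy=3.8,interpolation=cv2.INTER_CUBIC))
a=cv2.imread('pics/scene0.png');cv2.imwrite('pics/sc0c.png',cv2.resize(a[160:340,215:435],None,fx=3.3,fy=3.3,interpolation=cv2.INTER_CUBIC))
E
```

```text
(no output)
```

View pics/top0c.png

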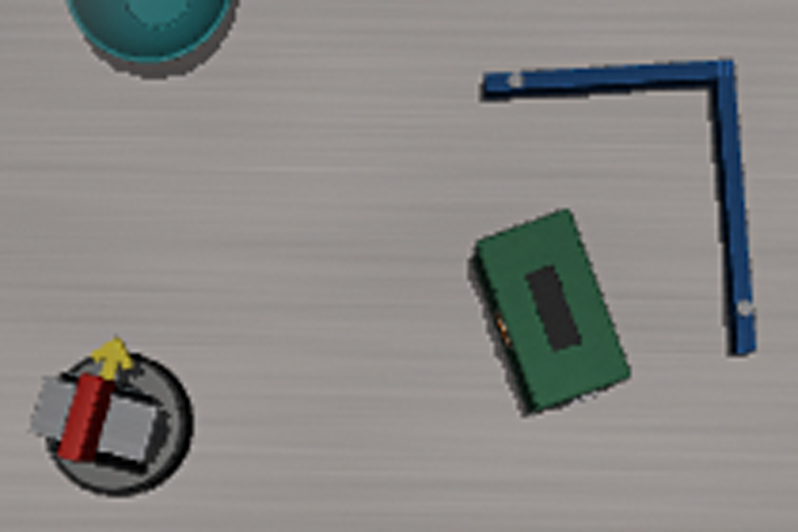

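View pics/sc0c.png

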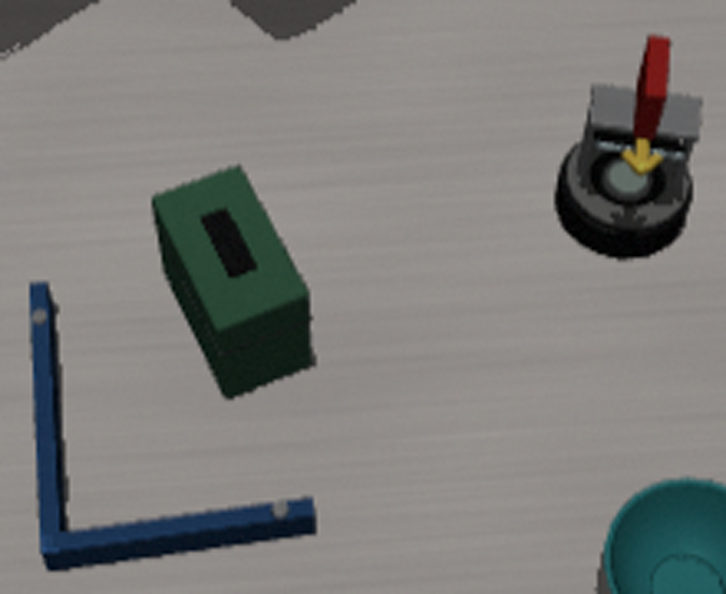

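Corner pixels are clear in both crops. I'll fit the known shapes to the colour silhouettes in both views at once, with triangulated case corners as a height check.

```bash
cat > fit.py <<'E'
from h import *
from scipy.optimize import minimize
S=4
def box(x0,x1,y0,y1,z0,z1): return np.array([[x,y,z] for x in(x0,x1) for y in(y0,y1) for z in(z0,z1)],float)
MOD=dict(case=[box(-.055,.055,-.031,.031,0,.09)],
 fence=[box(0,.012,-.012,.150,0,.03),box(-.178,.012,-.012,0,0,.03)],
 knob=[box(-.025,.025,-.007,.007,.106,.150)])
def mask(im,n):
    h=cv2.cvtColor(im,cv2.COLOR_BGR2HSV);H,s,v=cv2.split(h)
    if n=='case': m=(H>55)&(H<82)&(s>70)&(v>12)
    if n=='fence': m=(H>100)&(H<125)&(s>110)
    if n=='knob': m=((H<5)|(H>174))&(s>140)
    return m.astype(np.uint8)
def place(P,p):
    c,s=np.cos(p[2]),np.sin(p[2]); return np.c_[P[:,0]*c-P[:,1]*s+p[0],P[:,0]*s+P[:,1]*c+p[1],P[:,2]]
def fit(n,p0,fs,dark=True,free=True):
    p0=np.array(p0,float);dat=[]
    for f in fs:
        c=proj(f,place(np.vstack(MOD[n]),p0));lo=np.maximum(c.min(0)-14,0).astype(int);hi=(c.max(0)+14).astype(int)
        m=mask(f['image'],n)[lo[1]:hi[1],lo[0]:hi[0]].astype(np.float32);dat.append((f,lo,m))
    def cost(p):
        t=0
        for f,lo,m in dat:
            r=np.zeros((m.shape[0]*S,m.shape[1]*S),np.uint8)
            for b in MOD[n]:
                u=(proj(f,place(b,p))-lo+.5)*S-.5
                cv2.fillConvexPoly(r,cv2.convexHull(np.round(u*16).astype(np.int32)),1,shift=4)
            r=cv2.resize(r.astype(np.float32),m.shape[::-1],interpolation=cv2.INTER_AREA)
            t+=np.abs(r-m).sum()/m.sum()
        return t
    best=p0
    for sc in(1,.4):
        sim=np.vstack([best]+[best+sc*np.array(e) for e in([.012,0,0],[0,.012,0],[0,0,.15])])
        o=minimize(cost,best,method='Nelder-Mead',options=dict(initial_simplex=sim,xatol=1e-5,fatol=1e-5));best=o.x
    return best,o.fun
E
python3 - <<'E'
from fit import *
f=dict(np.load('top.npz'));g=dict(np.load('scene.npz'))
T=lambda u,v:(u/3.8+210-.4,v/3.8+160-.4)
G=lambda u,v:(u/3.3+215-.35,v/3.3+160-.35)
C=[]
for a,b in[((476,242),(309,294)),((568,210),(218,332)),((535,412),(240,167)),((630,377),(153,197))]:
    P=tri(f,T(*a),g,G(*b));C.append(P[0]);print(P)
C=np.array(C);c=C.mean(0);d=C[0]+C[1]-C[2]-C[3];y=np.arctan2(d[1],d[0]);print('case',c,y)
fc=atz(f,*T(733,60),.03);e=fc-atz(f,*T(755,350),.03);fy=np.arctan2(e[1],e[0]);print('fence outer',fc,fy)
a=atz(f,*T(85,415),.15);k=atz(f,*T(88,415),.135);print('knob',k)
for n,p in(('case',[c[0],c[1],y]),('fence',[fc[0]-.012,fc[1]+.012,fy]),('knob',[k[0],k[1],-.25])):
    print(n,fit(n,p,[f,g]),fit(n,p,[f]),fit(n,p,[g]))
print('stand',atz(f,*T(120,423),.03),atz(g,*G(624,195),.03))
E
```

```text
(array([ 0.58025775, -0.06210919,  0.08747911]), np.float64(0.0025142768911992587))
(array([ 0.60101081, -0.11807325,  0.08478904]), np.float64(0.0025260969595789716))
(array([ 0.47780972, -0.09927997,  0.08388084]), np.float64(0.0016563576026066558))
(array([ 0.49952217, -0.15564158,  0.08691471]), np.float64(0.0026580968793664846))
case [ 0.53965012 -0.108776    0.08576593] 0.3512819203603302
fence outer [ 0.70861356 -0.22966022  0.03      ] 0.06847391517429757
knob [0.47049826 0.16005393 0.135     ]
case (array([ 0.53998913, -0.10981237,  0.33300862]), np.float64(0.46378451585769653)) (array([ 0.53982708, -0.10985783,  0.35943228]), np.float64(0.26292914152145386)) (array([ 0.53939383, -0.10923454,  0.31926575]), np.float64(0.18844696879386902))
fence (array([ 0.69753716, -0.21782261,  0.07592268]), np.float64(0.5182353854179382)) (array([ 0.69729893, -0.21873514,  0.074509  ]), np.float64(0.26201921701431274)) (array([ 0.69738015, -0.21685601,  0.07711018]), np.float64(0.23449426889419556))
knob (array([ 0.46962211,  0.1634057 , -0.28823577]), np.float64(0.40355125069618225)) (array([ 0.46928186,  0.16222772, -0.25290026]), np.float64(0.17429576814174652)) (array([ 0.469743  ,  0.16407069, -0.29916962]), np.float64(0.18421052396297455))
stand [0.46908439 0.15934075 0.03      ] [0.48141358 0.16043464 0.03      ]
```

Call:
apply_moves(commands=[[[-1,0.12,0.21,0,0],[-1,0.12,0.21,0,0],[-1,0.12,0.21,0,0],[-1,0.12,0.21,0,0],[-1,0.12,0.21,0,0],[-1,0.12,0.21,0,0],[-1,0.12,0.21,0,0],[-1,0.12,0.21,0,0],[-1,0.12,0.21,0,0],[-1,0.12,0.21,0,0],[-1,0.12,0.21,0,0],[-1,0.06,0.07,0,-0.007]]])

```text
t: 1.3
eef_pos: [0.5193, -0.1508, 0.2484]
ee_rot: [3.141, 0.0, -2.794]
force: [0.1, -0.9, 0.1]
width: 0.0878
gripper_force: 0.0
```

Call:
apply_moves(commands=[[[-1,0.05,0.1,0,0],[-1,0.054,0.104,0,0],[-1,0,0,-0.2,0],[-1,0,0,-0.2,0],[-1,0,0,-0.2,0],[-1,0,0,-0.15,0],[-1,0,0,-0.1,0],[-1,0,0,-0.065,0],[-1,0,0,0,0]]], force=15)

```text
t: 2.2
eef_pos: [0.5377, -0.1134, 0.0639]
ee_rot: [3.141, -0.003, -2.797]
force: [-0.9, -0.9, -0.2]
width: 0.0877
gripper_force: 0.0
```

```bash
python3 - <<'E'
from h import *
a=grab('top')['image'];b=grab('scene')['image']
cv2.imwrite('pics/g1.png',np.hstack([cv2.resize(a[150:300,210:430],None,fx=1.8,fy=2.6),cv2.resize(b[170:345,205:345],(400,390))]))
print(arm.get_state())
E
```

```text
{'t': 2.3, 'q': array([ 1.48574747e-01,  3.46112189e-01, -4.85498923e-01,  3.51239554e-04,
       -7.38789337e-01, -1.37453148e+00]), 'qd': array([-0.00042377, -0.01909852,  0.00951656, -0.00028406,  0.00011396,
        0.00176983]), 'joint_efforts': array([-4.37665300e-02, -4.74464965e+01,  2.01918375e+01,  4.80940014e+00,
       -4.36685351e-02, -1.30922403e-03]), 'eef_pos': array([ 0.53931326, -0.11329855,  0.06612017]), 'ee_rot': array([-3.14128338e+00,  3.42104137e-04, -2.79649339e+00]), 'force': array([ 0.37786984,  0.33939486, -0.24807988]), 'moment': array([ 0.02645751, -0.03913712,  0.00972429]), 'gripper_force': 0.0, 'width': 0.08799682175573427}
```

View pics/g1.png

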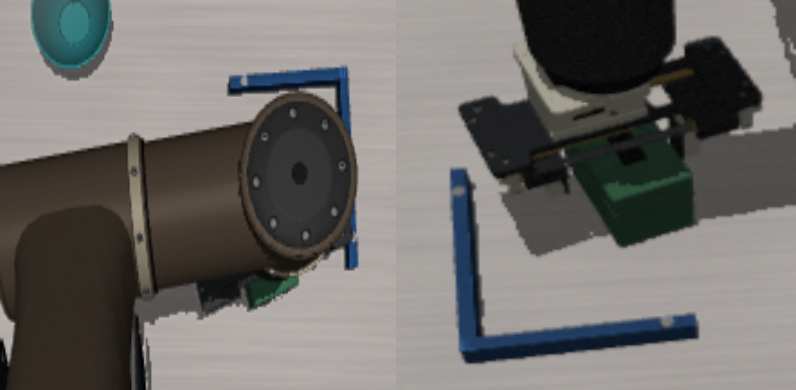

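The scene view shows the fingers straddling the case around (620,150), clear of the rail. Closing.

Call:
apply_moves(commands=[[[1,0,0,0,0],[1,0,0,0,0],[1,0,0,0,0],[1,0,0,0,0],[1,0,0,0,0],[1,0,0,0,0]]], force=15)

```text
t: 2.9
eef_pos: [0.5392, -0.1129, 0.0663]
ee_rot: [-3.142, 0.001, -2.797]
force: [-3.1, 4.0, 6.7]
width: 0.0621
gripper_force: 15.0
```

Call:
apply_moves(commands=[[[1,0.025,-0.02,0,-0.02],[1,0.05,-0.04,0,-0.02],[1,0.05,-0.04,0,-0.02],[1,0.05,-0.04,0,-0.013],[1,0.05,-0.04,0,-0.013],[1,0.05,-0.04,0,0],[1,0.05,-0.04,0,0],[1,0.05,-0.04,0,0],[1,0.05,-0.04,0,0],[1,0.025,-0.016,0,0],[1,0,0,0,0],[1,0,0,0,0]]])

```text
t: 4.1
eef_pos: [0.6284, -0.1852, 0.0663]
ee_rot: [-3.141, -0.001, -3.067]
force: [-4.1, -1.5, 5.7]
width: 0.0618
gripper_force: 15.0
```

```bash
python3 - <<'E'
from h import *
b=grab('scene')['image'];grab('top')
cv2.imwrite('pics/g2.png',cv2.resize(b[190:345,205:345],None,fx=4,fy=3.8,interpolation=cv2.INTER_CUBIC))
print(arm.get_state())
E
```

```text
{'t': 4.2, 'q': array([ 1.09798476e-02,  4.85255530e-01, -2.43640032e-01,  1.04090425e-03,
       -8.42575589e-01, -1.50771770e+00]), 'qd': array([ 1.77872267e-03,  5.40643554e-05, -6.12454910e-04, -6.93283727e-04,
        5.08186932e-04, -1.54564510e-03]), 'joint_efforts': array([  1.49969179, -57.9929173 ,  23.17725956,   4.72185865,
         1.05391201,  -0.07394724]), 'eef_pos': array([ 0.62837501, -0.18518834,  0.06627784]), 'ee_rot': array([-3.14086033e+00, -7.22693238e-04, -3.06684142e+00]), 'force': array([-3.06344314, -1.9861023 ,  7.09244766]), 'moment': array([-0.37628609,  1.05674421,  0.0548995 ]), 'gripper_force': 14.977606683969498, 'width': 0.061705070383254006}
```

View pics/g2.png

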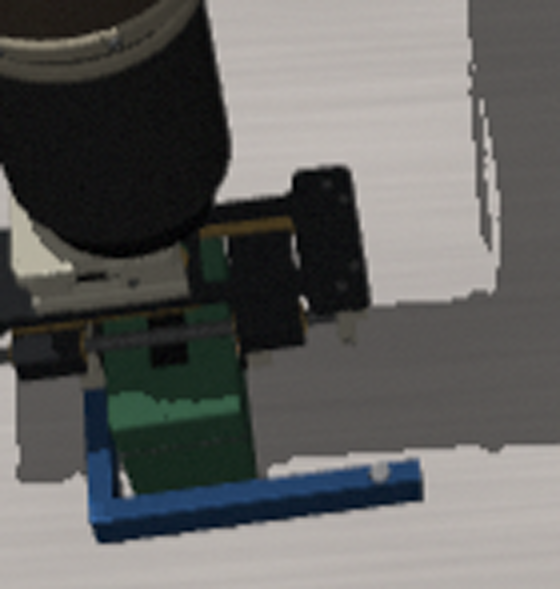

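The scene view shows the case between the rails, still with a gap of a few mm on the right at (120,485) and a small one at the far rail. I'll creep in while watching the forces.

Call:
apply_moves(commands=[[[1,0.008,-0.007,0,0],[1,0.008,-0.007,0,0],[1,0.008,-0.007,0,0],[1,0.008,-0.007,0,0],[1,0,0,0,0],[1,0,0,0,0]]])

```text
t: 4.8
eef_pos: [0.634, -0.1899, 0.0663]
ee_rot: [3.141, -0.002, -3.067]
force: [-5.7, 5.0, 9.6]
width: 0.0623
gripper_force: 15.0
```

Call:
apply_moves(commands=[[[1,0.001,-0.01,0,0],[1,0.001,-0.01,0,0],[1,0,0,0,0],[1,0,0,0,0]]])

```text
t: 5.2
eef_pos: [0.6354, -0.1917, 0.0664]
ee_rot: [3.139, 0.0, -3.067]
force: [-4.1, 13.2, 10.4]
width: 0.0618
gripper_force: 15.0
```

Call:
apply_moves(commands=[[[1,0.01,0,0,0],[1,0.01,0,0,0],[1,0,0,0,0],[1,0,0,0,0]]])

```text
t: 5.6
eef_pos: [0.6362, -0.1917, 0.0659]
ee_rot: [3.138, -0.006, -3.067]
force: [-13.5, 15.7, 15.2]
width: 0.0623
gripper_force: 15.0
```

Call:
apply_moves(commands=[[[1,0.01,0,0,0],[1,0.01,0,0,0],[1,0,0,0,0],[1,0,0,0,0]]])

```text
t: 6.0
eef_pos: [0.6384, -0.1916, 0.0649]
ee_rot: [3.138, -0.01, -3.067]
force: [-17.4, 14.7, 15.1]
width: 0.0617
gripper_force: 15.0
```

Call:
apply_moves(commands=[[[-1,0,0,0,0],[-1,0,0,0,0],[-1,0,0,0,0],[-1,0,0,0.1,0],[-1,0,0,0.2,0],[-1,-0.1,0,0.2,0],[-1,-0.2,0,0.1,0],[-1,-0.2,0,0,0],[-1,-0.2,0,0,0],[1,-0.1,0,0,0],[1,0,0,0,0]]])

```text
t: 7.1
eef_pos: [0.4813, -0.1944, 0.1863]
ee_rot: [3.141, 0.001, -3.068]
force: [0.7, -0.0, 0.2]
width: 0.0769
gripper_force: 0.0
```

```bash
python3 - <<'E'
from fit import *
f=grab('top');g=grab('scene')
F,_=fit('fence',[.6975,-.218,.076],[dict(np.load('scene.npz'))]);print(F)
for v in([f,g],[g],[f]):
    p,c=fit('case',[.640,-.191,.076],v);print(p,c)
    for Fr in (F,np.array([.6975,-.2178,.076])):
        d=p-Fr;a=Fr[2];print(d[0]*np.cos(a)+d[1]*np.sin(a),-d[0]*np.sin(a)+d[1]*np.cos(a),d[2])
def rs(im):return cv2.resize(im,(395,500),interpolation=cv2.INTER_CUBIC)
cv2.imwrite('pics/g3.png',np.hstack([rs(f['image'][160:275,325:416]),rs(g['image'][225:340,220:311])]))
print(arm.get_state()['eef_pos'])
E
```

```text
[ 0.69675745 -0.21694026  0.07429676]
[ 0.63615851 -0.19119993  0.09746054] 0.8498238921165466
-0.058521100296119226 0.030167481308636314 0.023163773728318668
-0.059144758797239336 0.031180750118544452 0.02146053522170599
[ 0.63133955 -0.19161181  0.10291739] 0.28518518805503845
-0.06335734082698616 0.030114443009242105 0.028620626559599877
-0.06398108264991949 0.031135949163199516 0.0269173880529872
[ 0.63773756 -0.1917456   0.02837409] 0.5463435649871826
-0.05698691450509078 0.02950610736523979 -0.04592267480955457
-0.05761170170858628 0.030516764051425546 -0.04762591331616725
[ 0.48415406 -0.1944157   0.1862831 ]
```

View pics/g3.png

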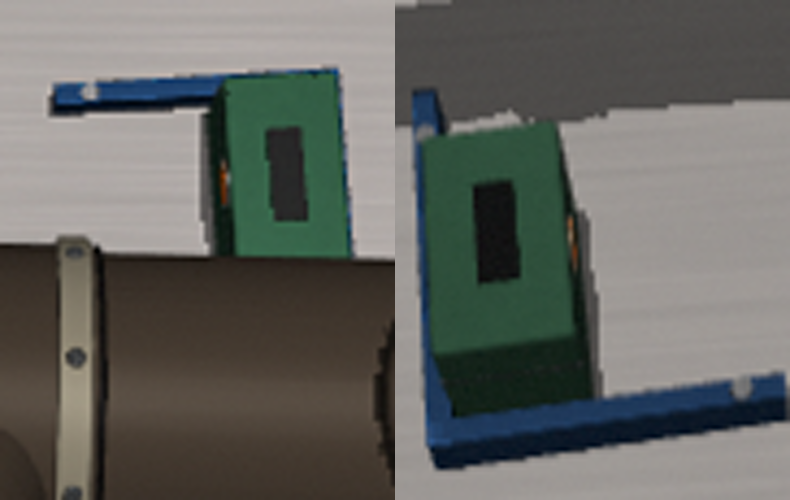

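The case looks against the right rail (crop left edge near x≈430 in the scene half), but the far gap is unclear. I'll push the near face with closed fingers, slowly.

Call:
apply_moves(commands=[[[1,0.11,-0.006,0,0],[1,0.11,-0.006,0,0],[1,0.09,-0.006,-0.06,0],[1,0,0,-0.2,0],[1,0,0,-0.2,0],[1,0,0,-0.15,0],[1,0,0,-0.05,0],[1,0,0,0,0],[1,0.04,0.003,0,0],[1,0.03,0.002,0,0],[1,0,0,0,0],[1,0,0,0,0]]])

```text
t: 8.4
eef_pos: [0.5604, -0.1967, 0.0545]
ee_rot: [-3.141, 0.002, -3.067]
force: [-0.5, 0.5, 0.0]
width: 0.0005
gripper_force: 0.0
```

Call:
apply_moves(commands=[[[1,0.015,0.001,0,0],[1,0.015,0.001,0,0],[1,0.015,0.001,0,0],[1,0,0,0,0],[1,0,0,0,0]]])

```text
t: 8.9
eef_pos: [0.5686, -0.1961, 0.0535]
ee_rot: [3.142, -0.0, -3.067]
force: [-0.7, -0.3, 0.1]
width: 0.0007
gripper_force: 0.0
```

Call:
apply_moves(commands=[[[1,0.01,0.001,0,0],[1,0.01,0.001,0,0],[1,0.01,0.001,0,0],[1,0,0,0,0],[1,0,0,0,0]]])

```text
t: 9.4
eef_pos: [0.5733, -0.1956, 0.0534]
ee_rot: [3.141, -0.003, -3.067]
force: [-5.2, 0.0, 4.2]
width: 0.0004
gripper_force: 2.9
```

Call:
apply_moves(commands=[[[1,0.01,0.001,0,0],[1,0.01,0.001,0,0],[1,0,0,0,0],[1,0,0,0,0]]])

```text
t: 9.8
eef_pos: [0.5731, -0.1955, 0.0531]
ee_rot: [3.14, -0.01, -3.068]
force: [-18.2, 0.2, 13.0]
width: 0.0005
gripper_force: 9.2
```

The case doesn't yield at 18 N, and the finger sits where the fully home near face would be. I'll retreat, then rise and swing towards the knob while turning the tool.

Call:
apply_moves(commands=[[[-1,-0.1,0,0,0],[-1,-0.15,0,0.1,0],[-1,-0.1,0.03,0.2,0.046],[-1,-0.05,0.05,0.2,0.046],[-1,-0.05,0.1,0.2,0.046],[-1,-0.05,0.15,0.13,0.046],[-1,-0.045,0.2,0,0.046],[-1,0,0.2,0,0.046],[-1,0,0.2,0,0.046],[-1,0,0.2,0,0.046],[-1,0,0.2,0,0.046],[-1,0,0.2,0,0.046]]], force=20)

```text
t: 11.0
eef_pos: [0.4697, 0.113, 0.2201]
ee_rot: [-3.14, 0.001, -1.616]
force: [0.8, 0.3, 0.2]
width: 0.0865
gripper_force: 0.0
```

Call:
apply_moves(commands=[[[-1,0,0.2,0,0.046],[-1,0,0.15,0,0.046],[-1,0,0.11,0,0.046],[-1,0,0,0,0.046],[-1,0,0,0,0.046],[-1,0,0,0,0.046],[-1,0,0,0,0.046],[-1,0,0,0,0.046],[-1,0,0,0,0.046],[-1,0,0,0,0.012]]])

```text
t: 12.0
eef_pos: [0.47, 0.2034, 0.2197]
ee_rot: [-3.141, -0.0, -0.278]
force: [-0.8, 0.1, 0.6]
width: 0.0876
gripper_force: 0.0
```

```bash
python3 - <<'E'
from fit import *
import fit as M
f=grab('top','t4.png');g=grab('scene','s4.png')
print(arm.get_state()['eef_pos'],arm.get_state()['ee_rot'],arm.get_state()['q'])
M.MOD['case']=[box(-.055,.055,-.031,.031,.09,.09)]
def mk(im,n):
    H,s,v=cv2.split(cv2.cvtColor(im,cv2.COLOR_BGR2HSV)); m=((H>55)&(H<82)&(s>70)).astype(np.uint8)
    vv=v[m>0]; t,_=cv2.threshold(vv,0,255,cv2.THRESH_OTSU); m=m*(v>t)
    c=max(cv2.findContours(m.astype(np.uint8),0,2)[0],key=cv2.contourArea); o=np.zeros_like(m);cv2.drawContours(o,[c],-1,1,-1);print('thr',t,o.sum());return o
M.mask=mk
F=np.array([.6974,-.2178,.0757])
for v in([f,g],[g],[f]):
    p,c=fit('case',[.640,-.191,.076],v);d=p-F;a=F[2]
    print(p,c,'fence:',d[0]*np.cos(a)+d[1]*np.sin(a),-d[0]*np.sin(a)+d[1]*np.cos(a),d[2])
b=lambda im,x,y:cv2.resize(im[y:y+115,x:x+91],(395,500),interpolation=cv2.INTER_CUBIC)
cv2.imwrite('pics/g4.png',np.hstack([b(f['image'],325,160),b(g['image'],220,225)]))
E
```

```text
[0.46991135 0.20330073 0.21973631] [-3.14074330e+00 -4.32997953e-04 -2.83033443e-01] [ 7.92276161e-01  1.11264857e-01 -3.85387444e-01 -2.60717590e-05
 -1.07319094e+00  4.95499340e-01]
thr 54.0 1192
thr 53.0 1573
[ 0.63994226 -0.19025811  0.07624218] 0.15169891715049744 fence: -0.0552102600904452 0.031808412706773974 0.0005421767192017729
thr 53.0 1573
[ 0.64049479 -0.18948652  0.07490147] 0.07128099352121353 fence: -0.05460095321958741 0.03253600159711179 -0.0007985250307887132
thr 54.0 1192
[ 0.63916083 -0.19110172  0.07337034] 0.06774328649044037 fence: -0.0560532524072835 0.03102631606094809 -0.0023296606438662215
```

View pics/g4.png

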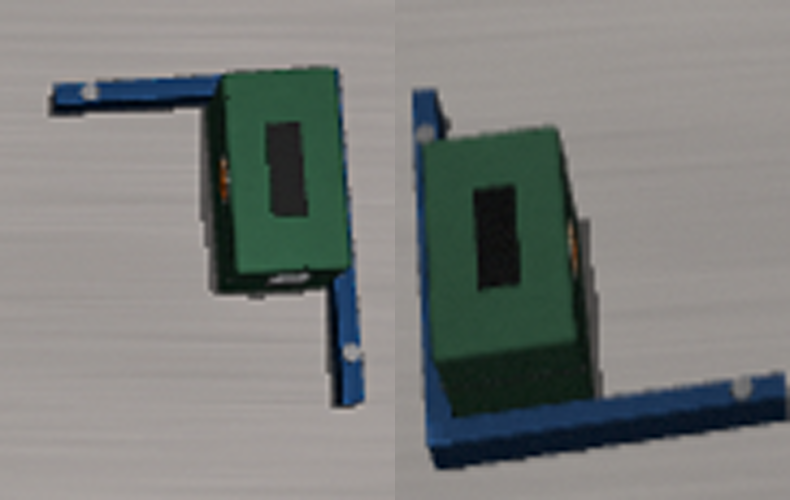

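The case is home: fence-frame fit is (-55, 31.5) mm and about 0 rad off square. The top half shows it touching both rails at (335,70). Next, the knob.

Call:
apply_moves(commands=[[[-1,0,-0.1,0,0],[-1,-0.001,-0.1,0,0],[-1,0,0,-0.15,0],[-1,0,0,-0.15,0],[-1,0,0,-0.1,0],[-1,0,0,-0.03,0],[-1,0,0,0,0]]], force=10)

```text
t: 12.8
eef_pos: [0.4694, 0.1628, 0.1332]
ee_rot: [3.14, 0.001, -0.284]
force: [0.4, -0.3, -0.4]
width: 0.0877
gripper_force: 0.0
```

Call:
apply_moves(commands=[[[0.2,0,0,0,0],[0.4,0,0,0,0],[0.6,0,0,0,0],[0.7,0,0,0,0],[1,0,0,0,0],[1,0,0,0,0],[1,0,0,0,0],[1,0,0,0,0],[1,0,0,0,0]]], force=10)

```text
t: 13.7
eef_pos: [0.4694, 0.1629, 0.1335]
ee_rot: [3.141, 0.0, -0.283]
force: [-0.2, -0.7, 0.1]
width: 0.0214
gripper_force: 0.0
```

Call:
apply_moves(commands=[[[1,0,0,0,0],[1,0,0,0,0],[1,0,0,0,0],[1,0,0,0,0]]], force=10)

```text
t: 14.1
eef_pos: [0.4692, 0.1625, 0.1335]
ee_rot: [3.141, 0.0, -0.284]
force: [-1.7, -3.2, 1.4]
width: 0.0139
gripper_force: 10.0
```

Call:
apply_moves(commands=[[[1,0,0,0,-0.02],[1,0,0,0,-0.03],[1,0,0,0,-0.03],[1,0,0,0,-0.03],[1,0,0,0,-0.03],[1,0,0,0,-0.03],[1,0,0,0,-0.03],[1,0,0,0,-0.03],[1,0,0,0,-0.0265],[1,0,0,0,0],[1,0,0,0,0],[1,0,0,0,0]]], force=15)

```text
t: 15.3
eef_pos: [0.4687, 0.162, 0.1335]
ee_rot: [3.14, -0.001, -1.09]
force: [-3.7, -4.7, 3.9]
width: 0.0138
gripper_force: 15.0
```

```bash
python3 - <<'E'
from h import *
f=grab('top');g=grab('scene')
s=arm.get_state();print(s['eef_pos'],s['ee_rot'],s['force'],s['gripper_force'],s['width'])
d=np.array([.638,-.160])-[.4695,.163];a=-s['ee_rot'][2]
a=s['ee_rot'][2];print('lateral',-d[0]*np.sin(a)+d[1]*np.cos(a))
b=lambda im,x,y,w:cv2.resize(im[y:y+w,x:x+w],(390,390),interpolation=cv2.INTER_CUBIC)
cv2.imwrite('pics/g5.png',np.hstack([b(f['image'],180,200,130),b(g['image'],340,130,120)]))
E
```

```text
[0.46867563 0.16197181 0.13342384] [ 3.13953293e+00 -6.25815631e-04 -1.08955854e+00] [-4.16883015 -4.23762274  3.92589387] 15.001295059919357 0.014134166299446565
lateral -0.0001469670181808158
```

View pics/g5.png

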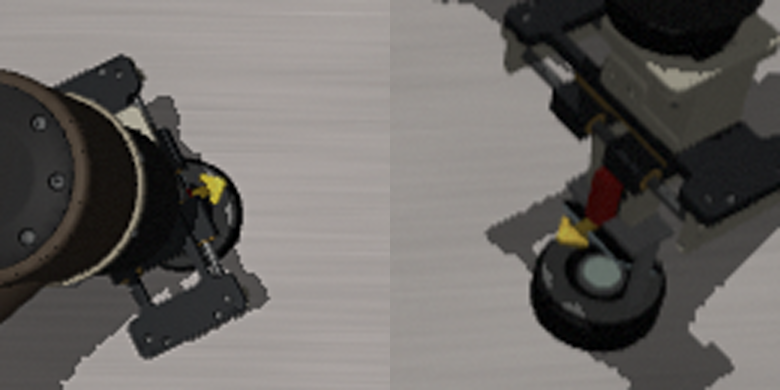

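The knob is held flat between the pads: the opening reads 14 mm, which is its own width. The arrow, at (215,185) in the top half, points to the case. Computed lateral error is about 0 mm, so I'm handing in.

Call:
apply_moves(commands=[[[1,0,0,0,0],[1,0,0,0,0],[1,0,0,0,0]]])

```text
t: 15.7
eef_pos: [0.4687, 0.162, 0.1334]
ee_rot: [3.14, -0.001, -1.09]
force: [-3.6, -4.8, 3.6]
width: 0.0141
gripper_force: 15.0
```

```bash
python3 -c "
from station import arm
print(arm.job_done())"
```

```text
the job is handed in; nothing more can be done
None
```

I handed the job in at about 15.7 s (no verdict came back): the case is square in the fence corner within about 1.5 mm by camera fit, and the knob is held at 15 N with the mirror aimed at the dot by calculation (I can't see the mirror camera's view); no bystanders were touched.

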